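# Every thing on its own place on the fridge-side shelf

### The job

Tidy the shelf: stand the pink lunch box on the pink-outlined mat, squared up with the outline, the corked green bottle on the green-edged coaster and the blue cup on the blue saucer, and lay the teaspoon on the grey mat with the spoon silhouette, its bowl on the silhouette's bowl; centre each one well on its place and let go of it. Keep the bottle and the cup upright all the way and set both down gently, and leave the jam jar and the pepper pot standing where they are.

Things in the scene. Friction and masses are not known exactly. Their poses are not given: they have to be found in the camera images.
- lunch_box: loose pink plastic lunch box lying flat, its hinged lid latched shut: 116 (x) x 60 (y) x 50 (z) mm, about 0.2 kg. Origin: centre of the underside; x along its length (clip at the -x end, hinge at +x), z up. Grip it across y. Either way round is right on its mat.
- bottle: loose green glass bottle with a cork stopper, standing: body 60 mm in diameter up to 88 mm, shoulder narrowing to a neck of 26 mm diameter (a 29 mm lip drawn at its top) between heights 112 and 148 mm, cork of 21 mm diameter from 148 to 162 mm; cork and bottle are one rigid piece, about 0.3 kg. Origin: centre of the underside, z up along its axis. Grip it by the neck.
- teaspoon: loose steel teaspoon lying bowl up, 128 mm long, about 35 g. Origin: under the middle of its length at the height of the surface it lies on; x points along it to the bowl, z up. The handle is a bar 9 mm wide (y), its middle part (x from -35 to +22 mm) clear of the surface, between heights 6.5 and 11.5 mm; the bowl is 30 mm round and 7 mm high.
- spoon_bowl (a point): centre of the teaspoon's bowl, at its underside, 50 mm from the spoon's origin along its x.
- cup: loose blue ceramic espresso cup standing upright: 58 mm high, 60 mm outer diameter from height 30 mm to the rim, narrowing to a 48 mm foot, wall 3 mm; handle on its +y side reaching 54 mm from the axis. About 0.14 kg. Origin: centre of the foot's underside, z up. Grip it across x, clear of the handle. It may face any way on the saucer.
- lunch_mat: fixed white mat with a dark pink outline along its edge and a pink middle: 128 (x) x 72 (y) x 3 mm thick. Origin: centre of its underside on the shelf; x along its length.
- coaster: fixed round coaster, 90 mm in diameter, 4 mm thick, cork-brown top with a dark green edge ring. Origin: centre of its underside on the shelf.
- spoon_mat: fixed pale grey mat, 140 (x) x 40 (y) x 3 mm thick, with a dark flat spoon silhouette. Origin: centre of its underside on the shelf; x along it towards the silhouette's bowl, whose centre is 50 mm from the origin. The spoon's origin belongs over this origin.
- saucer: fixed blue ceramic saucer, 120 mm in diameter, rim 16 mm high, flat middle of 74 mm diameter whose top is 5 mm above the shelf. Origin: centre of its underside on the shelf.
- jam_jar: bystander: loose amber jam jar with a red lid and a pale label, 42 mm in diameter, 62 mm high. Origin: centre of its underside.
- pepper_pot: bystander: loose black pepper pot with a steel top, 40 mm in diameter, 65 mm high. Origin: centre of its underside.

How it is judged (in metres and radians):
At the end, for the whole second after the job is handed in: At rest on its own place, each thing is within 12 mm of its centre, within 6 mm of resting height and within 0.12 rad of level or upright; the lunch box is within 0.17 rad of its mat's line, either way round; the spoon's bowl is within 15 mm of the silhouette's bowl (horizontal distance between lunch_box and lunch_mat below 0.012 m and z of lunch_box in the frame of lunch_mat below 0.009 m and angle between each of lunch_box, bottle, teaspoon, cup's own z axis and vertical below 0.12 rad and linear speed of each of lunch_box, bottle, teaspoon, cup below 0.02 m/s and angular speed of each of lunch_box, bottle, teaspoon, cup below 0.3 rad/s and horizontal distance between bottle and coaster below 0.012 m and z of bottle in the frame of coaster below 0.01 m and horizontal distance between teaspoon and spoon_mat below 0.012 m and z of teaspoon in the frame of spoon_mat below 0.009 m and horizontal distance between cup and saucer below 0.012 m and z of cup in the frame of saucer below 0.011 m and angle between the x axis of lunch_box and the x axis of lunch_mat, either way round below 0.17 rad and x of spoon_bowl in the frame of spoon_mat above 0.035 m and y of spoon_bowl in the frame of spoon_mat between -0.015 and 0.015 m); the robot touches nothing.
It fails at once if the bottle or the cup tips over (more than 0.5 rad) (angle between any of bottle, cup's own z axis and vertical above 0.5 rad).
It fails at once if the bottle or the cup is banged down on its place (over 60 N for the bottle, 40 N for the cup) (contact force between bottle and coaster above 60 N or contact force between cup and saucer above 40 N).
It fails at once if the bottle or the cup is dropped (falls free of the fingers at over 0.55 m/s, as from 15 mm) ((linear speed of bottle above 0.55 m/s and contact force between bottle and the fingers below 0.05 N) or (linear speed of cup above 0.55 m/s and contact force between cup and the fingers below 0.05 N)).
It fails at once if the jam jar or the pepper pot is shifted by more than 20 mm (distance of any of jam_jar, pepper_pot from where it was at the start of the episode above 0.02 m).
It also fails if it takes over 118 s, if anything falls off the work surface, if the arm or the gripper's body presses on something with over 40 N, if the wrist force passes 120 N, or if a joint passes its speed limit or range.

### The arm

A 6-joint arm with a two-finger parallel gripper is mounted at the origin on the work surface. World frame = base frame: x ahead of the robot, y to its left, z up, the work surface at z = 0. Lengths are in mm, angles in rad, forces in N, time in s.
With the tool pointing down it reaches from about 300 to 775 mm from the base axis. Payload 14.6 kg.
Tool frame: the origin (TCP) lies between the finger pads; the fingertips stand manip.tip_reach ahead of it and the grasp point (between the pads) lies 5 mm behind it (manip.tip_reach is the distance from the TCP to the fingertips, in mm); z points along the fingers, y is the line along which they close (so a half turn about z gives the same grasp; the last joint's range is limited). The gripper opens to 94 mm and grips with 3 to 60 N. Pads are 16 mm wide; open, the fingers measure 119 mm over their backs; the gripper's body (75 mm by 177 mm) begins 78 mm behind the grasp point.
Start: joints at [1.05, 0.3, 1.521, -0, 1.321, -0.067], TCP at [241.107, 494.324, 219.446] pointing down, gripper open.
Joint ranges: [-3.03, 3.03], [-0.79, 2.21], [0.23, 2.52], [-1.04, 4.18], [0, 3.07], [-2.55, 2.55]. Speed limits (rad/s): [2.22, 2.22, 2.57, 3.14, 3.14, 3.14].

### API

Orientations are given as [roll, pitch, yaw] about the fixed x, y, z axes, in that order (R = Rz(yaw) Ry(pitch) Rx(roll)).
In Python, from cell import manip gives the robot as it stands. The module is installed in compiled form; this text tells all that it offers.
- The arm moves only by the shell command python3 -m creep 'ROWS' [FORCE]. ROWS is JSON, a list of rows, each a list of 3 entries, a list of its own where there are three numbers: the opening, from -1 (shut) to 1 (fully open), then the shift along the tool's x, y, z in cm, then the turn about the tool's z in units of 5 degrees (1.0 is 5 degrees). In form: [[grip, [tx, ty, tz], roll], ...]. A call has 1 to 12 rows; each row is the pose to reach, as a shift and turn from the pose commanded when the call began, along the tool's axes at that moment; what a row does not reach only later rows make up. A row lasts 1/10 s, in which the tool goes at most 50 mm and 8.59 degrees, less where a joint would pass 70% of its speed; a pose out of reach is approached as far as the arm can. A call with a gripper value outside its range is refused whole. The fingers move at their own pace and stop on an object; FORCE is the grip in N (left out, the last holds). Time passes only in rows, so rows that repeat a pose let the fingers close. It gives the time, the measured TCP pose, the force, the opening and the grip force at its end, in the units of the state.
- manip.read_state(): the state, without advancing time (a new reading comes with each control period).
- manip.camera(name): name is "scene" or "side" or "wrist"; returns the picture (400x640x3 uint8, red, green, blue); there is no depth.
- manip.camera_params(name): a dict with "fovy" (degrees; the focal length in pixels is half the picture's height over the tangent of half this angle, whatever the lens; pixels are square), "cx", "cy" (the principal point, pixels), "origin" and "attitude" of the camera in the world. Camera axes: x right, y down, z forward; pixel columns grow to the right and rows downward; lengths in mm; the calibration is good to about 2 mm. A picture is of the moment at which its call begins: read the wrist's pose just before it. camera_params takes no time and is no camera call; for the wrist camera it gives the pose at the moment of the call.
- manip.sign_off(): hands the job in; it is judged then, once.
The state is a dict: "clock": time; "joints": joint angles; "qd": joint speeds; "effort": joint torques, N m; "eef_pos": TCP position; "eef_rot": TCP orientation; "wrist_force": force on the tool from outside, world axes, zero at the start; "moment": the same for the moment, N m; "finger_gap": finger opening in mm; "finger_force": force on a finger pad.
Only numpy, scipy, OpenCV 4.12 (cv2) and the standard library are available. Lean on these libraries where they do the work, as an engineer would, in place of code of your own. Each camera call takes 0.05 s, during which the arm holds its last target. There are 200 camera calls.

## Working session

There is one attempt and no reset: what is moved stays moved. The work goes in short steps, Python scripts to look and compute and a shell command to move; the robot and the scene stay as the last step left them, time stands still between calls to the robot, and variables do not carry over. Pictures are saved under pics/ and viewed, at most 14 in all, crops included, and the job is handed in when it is done.

```bash
mkdir -p pics; cat > h.py <<'E'
from cell import manip
import numpy as np, cv2
from scipy.spatial.transform import Rotation as R
def snap(n,f):
    P=manip.camera_params(n); im=manip.camera(n); cv2.imwrite('pics/%s.png'%f,im[:,:,::-1]); np.save('pics/%s.npy'%f,im)
    import json; json.dump({k:np.array(v).tolist() for k,v in P.items()},open('pics/%s.json'%f,'w'))
    return im,P
E
python3 - <<'E'
from h import *
for n in ('scene','side','wrist'):
    im,P=snap(n,n+'0'); print(n,P)
print(manip.tip_reach,manip.read_state())
E
```

```text
scene {'fovy': 48.25418419710181, 'cx': 324.69614213516485, 'cy': 201.89593841665095, 'origin': array([1227.08271728, -308.98667461,  678.92605791]), 'attitude': array([-2.27178269, -0.01582612,  1.17227788])}
side {'fovy': 51.2804990430545, 'cx': 323.5912924750129, 'cy': 195.69695751396452, 'origin': array([ 167.3758061 , -728.34422907,  551.77227622]), 'attitude': array([-2.13410445,  0.012461  , -0.47922944])}
wrist {'fovy': 68.46168182663064, 'cx': 318.8259872116746, 'cy': 200.88561974542557, 'origin': array([175.40209181, 527.4419414 , 384.44978675]), 'attitude': array([ 2.88124634e+00, -7.06704383e-05,  1.11709350e+00])}
14.0 {'clock': 0.15, 'joints': array([ 1.05036183e+00,  3.00355144e-01,  1.52142598e+00, -2.46933377e-05,
        1.32070210e+00, -6.66033634e-02]), 'qd': array([-0.00061851, -0.00189836, -0.00324062,  0.00050266, -0.00089534,
       -0.0006466 ]), 'effort': array([-1.22871912e-03, -5.31961226e+01, -3.52818096e+01,  7.07887555e-02,
        2.36182159e-02, -6.52303333e-05]), 'eef_pos': array([241.04446576, 494.16043589, 219.01554741]), 'eef_rot': array([-3.14070247e+00, -3.54039948e-05,  2.68776763e+00]), 'wrist_force': array([-0.14270533, -0.38231023,  0.03776321]), 'moment': array([ 0.02963455, -0.01760535,  0.02040333]), 'finger_force': 0.0, 'finger_gap': 94.06265284830879}
```

View pics/scene0.png

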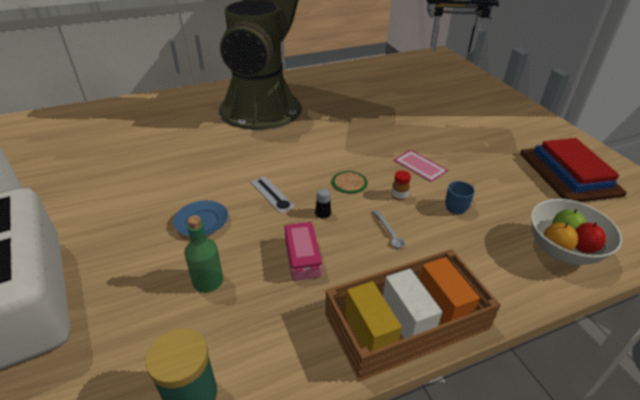

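View pics/side0.png

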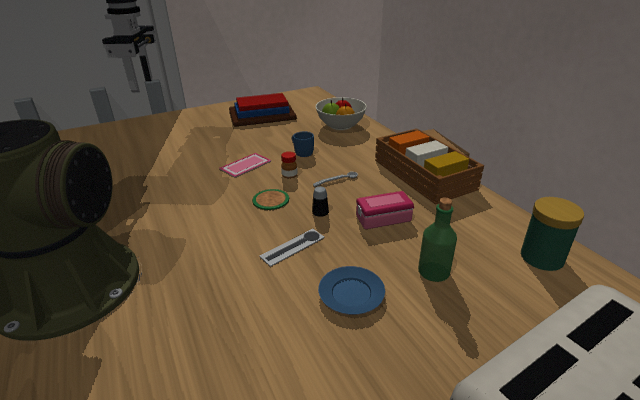

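The scene view shows the lunch box (303,248), bottle (204,262), saucer (201,218), spoon mat (272,194), coaster (349,181), lunch mat (420,165), cup (459,198), spoon (388,228), jar (402,185) and pot (323,203). The side view shows the same things: box (385,210), bottle (437,250), saucer (352,291), spoon mat (292,247), coaster (271,199), lunch mat (246,165), cup (303,144) and spoon (335,180).

```bash
cat >> h.py <<'E'
def Rc(P): return R.from_euler('xyz',P['attitude']).as_matrix()
def foc(P): return 200/np.tan(np.radians(P['fovy'])/2)
def ray(P,uv):
    d=Rc(P)@np.array([(uv[0]-P['cx'])/foc(P),(uv[1]-P['cy'])/foc(P),1.]); return np.array(P['origin'],float),d/np.linalg.norm(d)
def onz(P,uv,z):
    o,d=ray(P,uv); return o+d*(z-o[2])/d[2]
def tri(obs):
    A=np.zeros((3,3));b=np.zeros(3)
    for P,uv in obs:
        o,d=ray(P,uv); M=np.eye(3)-np.outer(d,d); A+=M; b+=M@o
    x=np.linalg.solve(A,b); e=max(np.linalg.norm((np.eye(3)-np.outer(ray(P,uv)[1],ray(P,uv)[1]))@(x-ray(P,uv)[0])) for P,uv in obs)
    return x,e
def load(f):
    import json; return np.load('pics/%s.npy'%f),json.load(open('pics/%s.json'%f))
E
python3 - <<'E'
from h import *
np.set_printoptions(precision=1,suppress=True)
_,S=load('scene0');_,D=load('side0');_,W=load('wrist0')
pts=dict(saucer=((201,218),(352,291)),smat=((272,194),(292,247)),coaster=((349.5,181.5),(271,199)),lmat=((420.5,165.5),(246,165)),
cork=((195,220),(446,203)),cuprim=((459.5,187),(303,138)),jarlid=((402.5,175),(289,156)),pottop=((322.5,193),(320,191)),spoonbowl=((398,243),(353,175)),spoonend=((376,211),(316,185)),box=((303,240),(385,201)),silbowl=((284,204),(312,236)))
for k,(a,b) in pts.items():
    print(k,*tri([(S,a),(D,b)]))
o=np.array(W['origin']);print(Rc(W).T@(manip.read_state()['eef_pos']-o))
for k,z in dict(z=0).items():
    for c in [(330,270),(303,276),(270,330)]: print(onz(S,(c),0))
E
```

```text
saucer [ 453.6 -269.4   11.3] 2.2849222705898167
smat [414.9 -93.2  -1.3] 0.6700387312732402
coaster [443.1  99.    1.3] 1.4306819883800561
lmat [447.2 303.3  -0.9] 1.410624763206872
cork [ 624.9 -289.3  157.3] 2.7758623556121056
cuprim [618.5 287.4  53.8] 4.519466961003187
jarlid [533.3 189.1  58. ] 2.3819051684449817
pottop [524.5  -8.4  58.2] 1.258566800415564
spoonbowl [678.1 101.2   4.3] 1.7407686138232876
spoonend [569.2 105.9   2.8] 2.728252296769139
box [638.3 -98.8  49.2] 3.332591406837878
silbowl [466.2 -81.1   2. ] 2.3286352641825254
[ -1.2  28.5 178.8]
[688.1 -58.9   0. ]
[ 682.3 -114.3   -0. ]
[ 775.5 -211.4    0. ]
```

View pics/wrist0.png

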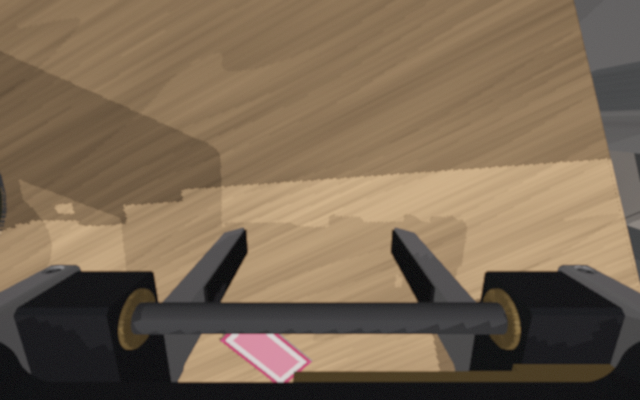

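The wrist view shows only the lunch mat (265,357) under the gripper; rows below about 230 are blocked. I'll move to an overview with the tool squared to the world axes.

```bash
python3 -m creep '[[1,[-51.8,-15.2,-6.1],-5.2],[1,[-51.8,-15.2,-6.1],-5.2],[1,[-51.8,-15.2,-6.1],-5.2],[1,[-51.8,-15.2,-6.1],-5.2],[1,[-51.8,-15.2,-6.1],-5.2],[1,[-51.8,-15.2,-6.1],-5.2],[1,[-51.8,-15.2,-6.1],-5.2],[1,[-51.8,-15.2,-6.1],-5.2],[1,[-51.8,-15.2,-6.1],-5.2],[1,[-51.8,-15.2,-6.1],-5.2],[1,[-51.8,-15.2,-6.1],-5.2],[1,[-51.8,-15.2,-6.1],-5.2]]'
python3 -m creep '[[1,[0,0,0],0],[1,[0,0,0],0],[1,[0,0,0],0]]'
python3 -c "
from h import *
snap('wrist','w1');print(manip.read_state()['eef_pos'],manip.read_state()['eef_rot'])"
```

```text
clock: 1.35
eef_pos: [642.6, 126.6, 279.6]
eef_rot: [-3.141, -0.001, 3.137]
wrist_force: [0.1, 0.4, -0.2]
finger_gap: 93.9
finger_force: 0.0
clock: 1.65
eef_pos: [639.3, 131.9, 280.6]
eef_rot: [3.141, -0.0, -3.14]
wrist_force: [0.1, 0.1, 0.6]
finger_gap: 94.0
finger_force: 0.0
[639.33162922 131.85056454 280.74888267] [ 3.14145050e+00  2.36076174e-04 -3.13999865e+00]
```

View pics/w1.png

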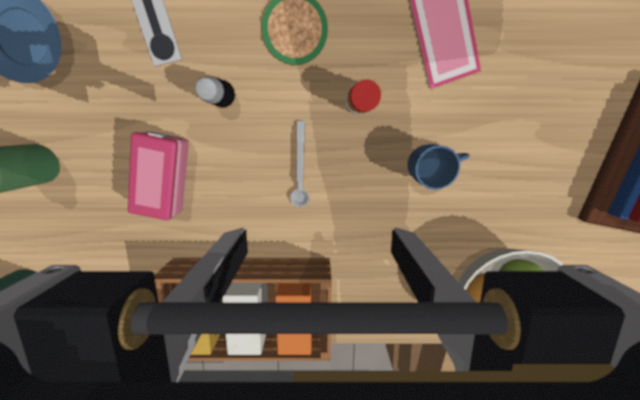

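The overview shows spoon (299,120)–(299,199), coaster (294,28), jar (365,96), pot (212,91), cup (434,167) with its handle towards +y (462,157), box (155,175), lunch mat cut off at top right, and crate top edge at row 260. Second view with a shift.

```bash
python3 -m creep '[[1,[7,-26,0],0],[1,[7,-26,0],0],[1,[7,-26,0],0],[1,[7,-26,0],0],[1,[7,-26,0],0],[1,[7,-26,0],0],[1,[7,-26,0],0],[1,[7,-26,0],0],[1,[7,-26,0],0]]'
python3 -c "
from h import *
snap('wrist','w2')"
python3 -m creep '[[1,[3,29,0],0],[1,[3,29,0],0],[1,[3,29,0],0],[1,[3,29,0],0],[1,[3,29,0],0],[1,[3,29,0],0],[1,[3,29,0],0],[1,[3,29,0],0],[1,[3,29,0],0],[1,[3,29,0],0]]'
python3 -c "
from h import *
snap('wrist','w3')
a=load('w2')[0];b=load('w3')[0]
cv2.imwrite('pics/w23.png',np.vstack([a[:270],b[:270]])[:,:,::-1])"
```

```text
clock: 2.6
eef_pos: [570.3, -127.8, 280.5]
eef_rot: [3.142, 0.0, -3.14]
wrist_force: [0.1, -0.7, 0.2]
finger_gap: 94.0
finger_force: 0.0
clock: 3.65
eef_pos: [540.2, 159.7, 280.5]
eef_rot: [-3.142, 0.0, 3.14]
wrist_force: [-0.0, 0.2, -0.3]
finger_gap: 94.2
finger_force: 0.0
```

View pics/w23.png

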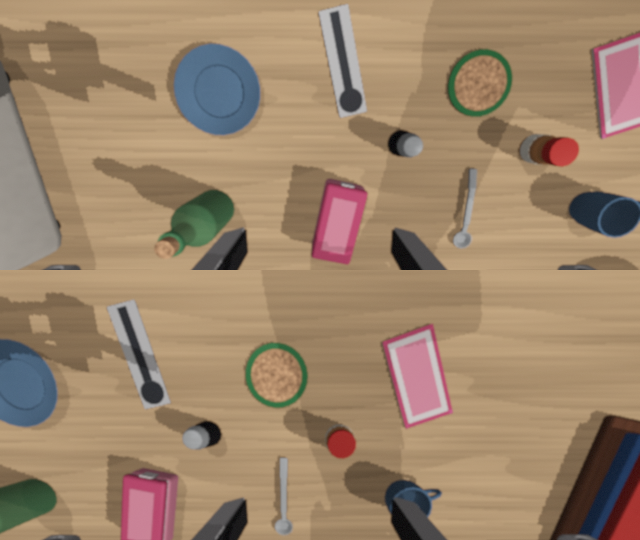

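Second and third views: saucer (217,89), spoon mat with silhouette bowl (350,99), coaster (480,82), box (340,221), bottle with cork (167,246), spoon (472,172)–(461,240) in w2; in w3 coaster (276,105), lunch mat (417,105), spoon mat (138,84), spoon (283,190)–(283,255) . Measure by masks.

```bash
cat >> h.py <<'E'
def blob(im,roi,lo,hi,close=5):
    u0,v0,u1,v1=roi; hsv=cv2.cvtColor(im[v0:v1,u0:u1],cv2.COLOR_RGB2HSV)
    m=cv2.inRange(hsv,np.array(lo),np.array(hi))
    if lo[0]>hi[0]: m=cv2.inRange(hsv,np.array([lo[0],lo[1],lo[2]]),np.array([180,hi[1],hi[2]]))|cv2.inRange(hsv,np.array([0,lo[1],lo[2]]),np.array(hi))
    m=cv2.morphologyEx(m,cv2.MORPH_CLOSE,np.ones((close,close),np.uint8))
    c=cv2.findContours(m,cv2.RETR_EXTERNAL,cv2.CHAIN_APPROX_NONE)[0]; c=max(c,key=cv2.contourArea)
    return (c.reshape(-1,2)+[u0,v0]).astype(np.float32)
E
python3 - <<'E'
from h import *
np.set_printoptions(precision=1,suppress=True)
I={k:load(k) for k in('w1','w2','w3','scene0','side0')}
def hs(k,u,v): return cv2.cvtColor(I[k][0][v:v+1,u:u+1],cv2.COLOR_RGB2HSV)[0,0]
for n,k,u,v in [('wood','w1',330,180),('woodsh','w2',300,110),('matwhite','w2',335,70),('sil','w2',340,50),('coastergreen','w2',450,80),('cork','w2',166,248),('spoon','w1',300,150),('sbowl','w1',299,199),('cupout','w1',412,165),('cupin','w1',434,167),('saucer','w2',190,100),('boxlid','w1',150,170),('boxrim','w1',150,212),('boxside','w1',178,180),('matpink','w3',417,100),('matline','w3',392,110),('matwh','w3',397,105)]: print(n,hs(k,u,v))
g=([40,80,20],[85,255,255])
for k,r in [('w1',(250,0,340,80)),('w2',(440,40,520,125)),('w3',(235,60,320,150)),('scene0',(325,165,375,200)),('side0',(245,180,300,220))]:
    try:
        c=blob(I[k][0],r,*g); e=cv2.fitEllipse(c); print('coaster',k,e,onz(I[k][1],e[0],4))
    except Exception as x: print(k,x)
b=([95,90,30],[120,255,255])
for k,r in [('w2',(160,30,275,145)),('scene0',(165,195,235,245)),('side0',(310,260,395,325)),('w1',(400,135,475,195))]:
    c=blob(I[k][0],r,*b); e=cv2.fitEllipse(c); print('blue',k,e,onz(I[k][1],e[0],16))
E
```

```text
wood [ 17  91 168]
woodsh [ 17  86 186]
matwhite [  0   1 186]
sil [113  15  67]
coastergreen [ 68 137  93]
cork [ 14 103 179]
spoon [105   3 167]
sbowl [105   3 163]
cupout [106 104  54]
cupin [104 105  97]
saucer [104  99 144]
boxlid [172  87 209]
boxrim [170 153 187]
boxside [172  92 181]
matpink [172  85 203]
matline [178 104 125]
matwh [  0  11 202]
coaster w1 ((294.1802673339844, 27.835229873657227), (61.67443084716797, 67.9293212890625), 172.59458923339844) [443.1  99.3   4. ]
coaster w2 ((479.4744567871094, 82.35901641845703), (59.652732849121094, 69.39362335205078), 36.0751953125) [442.3  98.6   4. ]
coaster w3 ((275.9675598144531, 104.67147064208984), (60.26390838623047, 64.43113708496094), 158.0258331298828) [442.4  99.3   4. ]
coaster scene0 ((349.1380920410156, 181.48399353027344), (20.50759506225586, 33.0135612487793), 94.12810516357422) [444.2  98.    4. ]
coaster side0 ((270.4330749511719, 198.97640991210938), (19.81878089904785, 35.96208572387695), 84.31140899658203) [440.5  93.2   4. ]
blue w2 ((216.60353088378906, 88.99099731445312), (79.97159576416016, 89.41624450683594), 149.7460174560547) [ 453.  -267.6   16. ]
blue scene0 ((201.23007202148438, 217.5254364013672), (30.734451293945312, 51.55116271972656), 77.52391815185547) [ 455.6 -267.    16. ]
blue side0 ((351.26177978515625, 289.9956970214844), (46.07454299926758, 65.32467651367188), 93.18506622314453) [ 451.5 -273.4   16. ]
blue w1 ((435.33477783203125, 165.3782958984375), (40.48691177368164, 54.039554595947266), 84.51862335205078) [626.6 303.7  16. ]
```

```bash
python3 - <<'E'
from h import *
np.set_printoptions(precision=1,suppress=True)
I={k:load(k) for k in('w1','w2','w3','scene0','side0')}
def rect(c,P,z):
    p=np.array([onz(P,q,z)[:2] for q in c],np.float32); return cv2.minAreaRect(p)
def show(n,k,c,z):
    (x,y),(w,h),a=rect(c,I[k][1],z)
    if w<h: w,h,a=h,w,a+90
    mu=cv2.minAreaRect(c); print(n,k,'xy %.1f %.1f size %.0f %.0f ang %.1f'%(x,y,w,h,a),'px',np.array(mu[0]))
    return mu[0]
pk=([160,60,70],[5,255,255])
show('lmat','w3',blob(I['w3'][0],(370,40,470,165),*pk),3)
show('lmat','scene0',blob(I['scene0'][0],(388,148,452,184),*pk),3)
show('lmat','side0',blob(I['side0'][0],(215,150,275,180),*pk),3)
gy=([0,0,0],[180,45,255])
A={}
for k,r in [('w2',(312,0,375,125)),('w3',(100,25,175,140))]:
    A[k]=show('smat',k,blob(I[k][0],r,*gy),3)
print('smat tri',*tri([(I[k][1],A[k]) for k in A]))
dk=([0,0,0],[180,80,110])
for k,r in [('w1',(140,25,180,70)),('w2',(335,85,366,112)),('w3',(138,110,165,138))]:
    c=blob(I[k][0],r,*dk,close=1);e=cv2.minEnclosingCircle(c); print('silbowl',k,e,onz(I[k][1],e[0],3))
A={}
for k,r in [('w1',(285,112,315,210)),('w2',(445,160,482,250)),('w3',(265,180,300,266))]:
    c=blob(I[k][0],r,*gy); A[k]=show('spoon',k,c,7)
    top=c[c[:,1].argmin()];bot=c[c[:,1].argmax()]; print(top,bot,onz(I[k][1],top,7),onz(I[k][1],bot,7))
print('spoon tri',*tri([(I[k][1],A[k]) for k in A]))
# box lid
for k,r in [('w1',(120,125,192,225)),('w2',(305,172,375,268))]:
    im=I[k][0]; show('boxall',k,blob(im,r,*pk),50)
co=([5,90,100],[16,255,255])
for k,r in [('w2',(150,228,184,262))]:
    c=blob(I[k][0],r,*co); print('cork',cv2.minEnclosingCircle(c))
for k,r in [('w1',(405,140,460,195))]:
    print('cup',onz(I[k][1],(434.5,167),58))
out=[cv2.resize(I['w2'][0][150:270,300:500],(800,480),interpolation=2)]
a=cv2.resize(I['w1'][0][115:225,110:200],(360,440),interpolation=2);b=cv2.resize(I['w1'][0][130:200,395:475],(440,385),interpolation=2)
c=np.zeros((580,800,3),np.uint8);c[:440,:360]=a;c[:385,360:800]=b
c[440:580,:]=0; d=cv2.resize(I['w2'][0][225:265,150:240],(315,140),interpolation=2); c[440:580,:315]=d
cv2.imwrite('pics/crops.png',c[:,:,::-1])
E
```

```text
lmat w3 xy 447.2 303.3 size 129 74 ang 19.1 px [418.4 105.8]
lmat scene0 xy 456.8 276.1 size 156 135 ang 112.6 px [421.  165.5]
lmat side0 xy 445.1 301.2 size 131 78 ang 18.8 px [244.6 164.4]
smat w2 xy 417.5 -93.5 size 140 41 ang 12.9 px [342.3  60.7]
smat w3 xy 418.9 -92.3 size 143 41 ang 12.7 px [139.1  84.3]
smat tri [414.3 -94.5   0.1] 0.2351014259496467
silbowl w1 ((158.70481872558594, 41.909637451171875), 18.582353591918945) [460.4 -85.8   3. ]
silbowl w2 ((348.5827941894531, 97.9713363647461), 13.7572021484375) [463.4 -84.7   3. ]
silbowl w3 ((151.0, 121.0), 13.038504600524902) [464.7 -83.3   3. ]
spoon w1 xy 627.8 102.6 size 128 28 ang 179.6 px [299.  163.5]
[297. 121.] [296. 206.] [564.1 101.1   7. ] [691.5  97.4   7. ]
spoon w2 xy 629.7 99.8 size 131 29 ang 3.3 px [468.7 209.6]
[469. 169.] [457. 249.] [564.4  98.8   7. ] [694.5  96.8   7. ]
spoon w3 xy 628.4 104.8 size 130 28 ang 177.7 px [283.5 226.5]
[280. 188.] [279. 265.] [563.7 101.2   7. ] [693.  95.   7.]
spoon tri [625.3 104.2  11.4] 1.3502010265293558
boxall w1 xy 638.4 -88.6 size 119 76 ang 168.2 px [155.9 175.7]
boxall w2 xy 635.3 -99.6 size 121 62 ang 168.2 px [338.6 221.9]
cork ((163.5, 248.0), 14.396280288696289)
cup [622.9 286.1  58. ]
```

View pics/crops.png

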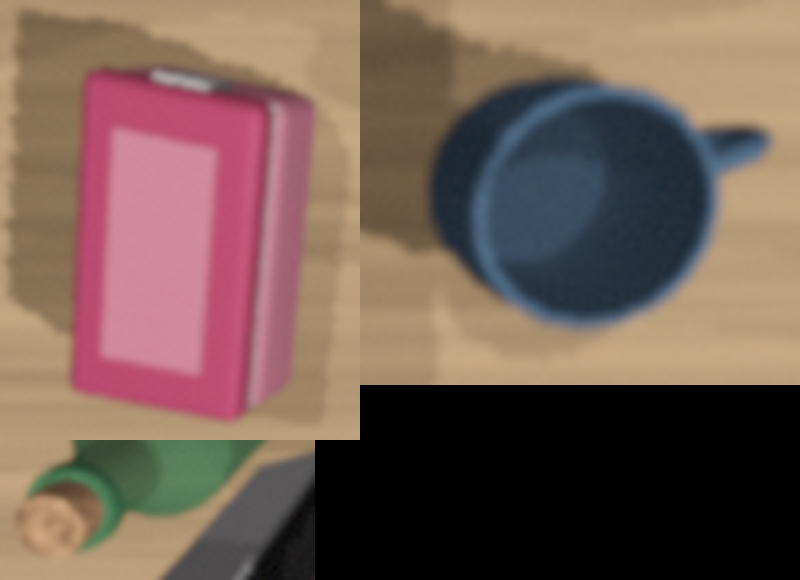

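Crops: box lid corners in w1 at about (132,133),(177,141),(170.5,219.5),(128,212), clip at top (-x end); cup rim centre (437.5,167.5), handle pointing +y and slightly -x; cork at lower-left in w2 (~(165,247)).

```bash
python3 - <<'E'
from h import *
np.set_printoptions(precision=1,suppress=True)
I={k:load(k) for k in('w1','w2','w3','scene0','side0')}
W1,W2,W3=[I[k][1] for k in('w1','w2','w3')]
c=np.array([(132,133),(177,140.8),(170.5,219.5),(128,212)])
p=np.array([onz(W1,q,50) for q in c]);print('box',p.mean(0),p[2]-p[1],p[3]-p[0],p[1]-p[0])
print('boxtri',*tri([(W1,c.mean(0)),(W2,(338.6,222.5))]),onz(W2,(338.6,222.5),50))
print('cup',onz(W1,(437.5,167.5),58),onz(W1,(468.6,155.8),45))
print('cork',*tri([(W2,(165,247)),(I['scene0'][1],(195,219)),(I['side0'][1],(446,201))]),onz(W2,(165,247),162))
print('crate',onz(W1,(245,258),50),'bowl',onz(W1,(515,250),60))
print(manip.read_state()['eef_pos'],manip.read_state()['eef_rot'])
E
```

```text
box [639.3 -95.3  50. ] [109.6 -22.7   0. ] [108.5 -23.2   0. ] [10.  57.8  0. ]
boxtri [637.8 -98.4  43.3] 0.8216887638946061 [634.6 -98.8  50. ]
cup [623.5 290.1  58. ] [609.5 336.   45. ]
cork [ 624.7 -288.7  160.1] 2.445554203807759 [ 623.  -287.5  162. ]
crate [758.8  24.3  50. ] bowl [741.1 412.2  60. ]
[540.2 159.7 280.5] [-3.1  0.   3.1]
```

```bash
python3 -m creep '[[1,[-9.8,-25.7,0],2.36],[1,[-9.8,-25.7,0],2.36],[1,[-9.8,-25.7,4],2.36],[1,[-9.8,-25.7,8],2.36],[1,[-9.8,-25.7,12],2.36],[1,[-9.8,-25.7,16],2.36],[1,[-9.8,-25.7,16],2.36],[1,[-9.8,-25.7,16],2.36],[1,[-9.8,-25.7,16],2.36]]' 20
python3 -c "
from h import *
snap('wrist','w4')"
```

```text
clock: 4.6
eef_pos: [637.9, -97.0, 120.7]
eef_rot: [3.142, -0.001, 2.934]
wrist_force: [0.1, -0.2, 1.1]
finger_gap: 94.2
finger_force: 0.0
```

View pics/w4.png

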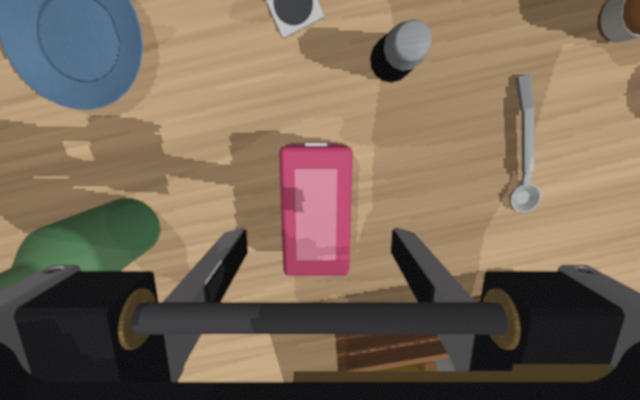

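The box sits squarely between the fingers (lid 281–352 × 146–275). Descend and grip.

```bash
python3 -c "
from h import *
W=load('w4')[1];print(onz(W,(316.5,147),50),onz(W,(316.5,274),50));print('spoon',onz(W,(526,198),4),onz(W,(524,77),4))"
python3 -m creep '[[1,[0,0,5],0],[1,[0,0,9.4],0],[1,[0,0,9.4],0],[0,[0,0,9.4],0],[-0.4,[0,0,9.4],0],[-0.4,[0,0,9.4],0],[-0.4,[0,0,9.4],0],[-0.4,[0,0,9.4],0],[-0.4,[0,0,7],0],[-0.4,[0,0,2],0],[-0.4,[0,0,0],0],[-0.4,[0,0,0],0]]' 20
```

```text
[584.20968538 -86.57153249  50.        ] [ 693.31613355 -109.76144706   50.        ]
spoon [679.27296221 105.26747468   4.        ] [565.50622552 106.71310319   4.        ]
clock: 5.85
eef_pos: [639.3, -96.6, 124.1]
eef_rot: [3.142, 0.006, 2.936]
wrist_force: [0.7, -0.2, -1.7]
finger_gap: 60.0
finger_force: 20.0
```

```bash
python3 -m creep '[[-0.4,[26.9,35.3,0],-6.18],[-0.4,[26.9,35.3,0],-6.18],[-0.4,[26.9,35.3,0],-6.18],[-0.4,[26.9,35.3,0],-6.18],[-0.4,[26.9,35.3,0],-6.18],[-0.4,[26.9,35.3,0],-6.18],[-0.4,[26.9,35.3,0],-6.18],[-0.4,[26.9,35.3,0],-6.18],[-0.4,[26.9,35.3,0],-6.18],[-0.4,[26.9,35.3,0],-6.18],[-0.4,[26.9,35.3,0],-6.18],[-0.4,[26.9,35.3,0],-6.18]]'
python3 -c "
from h import *
snap('wrist','w5')"
```

```text
clock: 7.05
eef_pos: [447.0, 303.2, 119.5]
eef_rot: [-3.141, -0.001, -2.809]
wrist_force: [-0.2, -0.1, -1.7]
finger_gap: 60.1
finger_force: 20.0
```

View pics/w5.png

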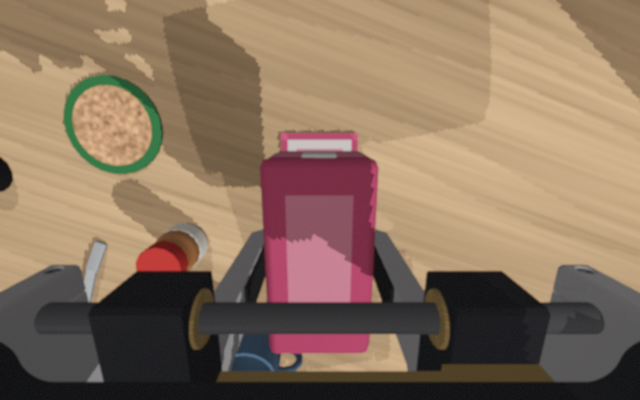

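The box hangs square over the mat (mat edge at 281–356, row 133). Lower, release, rise.

```bash
python3 -m creep '[[-0.4,[0,0,4],0],[-0.4,[0,0,7.5],0],[-0.4,[0,0,8.7],0],[-0.4,[0,0,9.0],0],[-0.4,[0,0,9.0],0],[0.2,[0,0,9.0],0],[0.7,[0,0,9.0],0],[0.7,[0,0,9.0],0],[0.7,[0,0,6],0],[1,[0,0,1],0],[1,[0,0,-2],0],[1,[0,0,-2],0]]'
```

```text
clock: 8.3
eef_pos: [448.5, 305.2, 145.3]
eef_rot: [3.14, 0.008, -2.808]
wrist_force: [0.9, -0.1, -0.2]
finger_gap: 93.9
finger_force: 0.0
```

```bash
python3 -m creep '[[0.5,[-10.6,-24.7,0],3.9],[0.5,[-10.6,-24.7,0],3.9],[0.5,[-10.6,-24.7,0],3.9],[0.5,[-10.6,-24.7,0],3.9],[0,[-10.6,-24.7,2],3.9],[0,[-10.6,-24.7,4],3.9],[0,[-10.6,-24.7,4],3.9],[0,[-10.6,-24.7,4],3.9]]' 15
python3 -c "
from h import *
snap('wrist','w6')
W=load('w6');c=blob(W[0],(285,60,355,260),[0,0,90],[180,45,255]);print(cv2.minAreaRect(c));
for s in (slice(0,110),slice(110,130),slice(130,160),slice(200,260)):
    q=c[(c[:,1]>=s.start)&(c[:,1]<s.stop)]
    if len(q): print(s,q.min(0),q.max(0),onz(W[1],(q.min(0)+q.max(0))/2,9))"
```

```text
clock: 9.1
eef_pos: [627.4, 105.5, 99.7]
eef_rot: [-3.142, -0.002, 3.134]
wrist_force: [-0.1, 0.4, -0.5]
finger_gap: 47.4
finger_force: 0.0
((315.0, 196.5), (125.0, 30.0), 90.0)
slice(130, 160, None) [311. 134.] [324. 159.] [574.01140876 105.43364264   9.        ]
slice(200, 260, None) [300. 200.] [330. 259.] [649.77794819 102.47036282   9.        ]
```

View pics/w6.png

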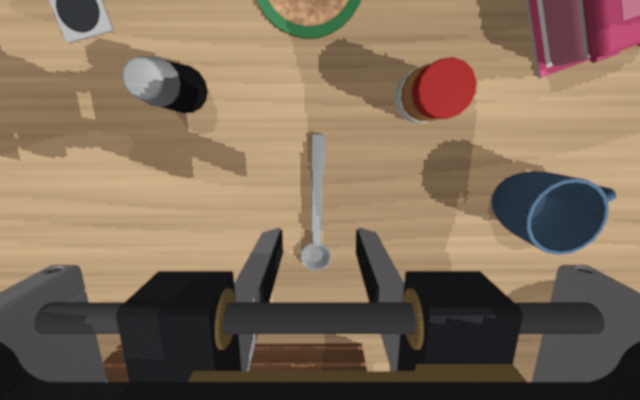

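Spoon is aligned between the fingers: end (318,134), bowl centre (316,257). Descend and grip.

```bash
python3 -m creep '[[0,[0,0,4],0],[0,[0,0,7],0],[0,[0,0,8.2],0],[0,[0,0,8.35],0],[0,[0,0,8.35],0],[-0.5,[0,0,8.35],0],[-1,[0,0,8.35],0],[-1,[0,0,8.35],0],[-1,[0,0,8.35],0],[-1,[0,0,8.35],0],[-1,[0,0,8.35],0]]' 15
python3 -m creep '[[-1,[0,0,-3],0],[-1,[0,0,-7],0],[-1,[0,0,-9],0],[-1,[0,0,-9],0],[-1,[0,0,-9],0]]'
python3 -c "
from h import *
snap('wrist','w7')"
```

```text
clock: 10.25
eef_pos: [628.0, 105.4, 17.1]
eef_rot: [-3.142, 0.0, 3.135]
wrist_force: [-0.6, -1.4, 1.3]
finger_gap: 8.7
finger_force: 15.0
clock: 10.75
eef_pos: [627.6, 105.4, 106.2]
eef_rot: [-3.142, -0.001, 3.135]
wrist_force: [-0.1, 0.4, 0.0]
finger_gap: 8.9
finger_force: 15.0
```

View pics/w7.png

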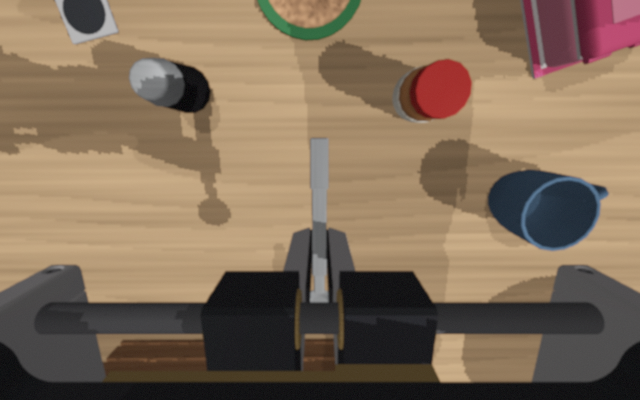

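```bash
python3 -c "
from h import *
W=load('w7')[1];p=onz(W,(319,139),96);print(p,p[0]+64-627.6)
e=np.array([627.6,105.4]);yaw=3.135;a=np.radians(12.8);s=p[0]+64-627.6
t=np.array([416.5,-93.7])-s*np.array([np.cos(a),np.sin(a)]);d=t-e
print(t,d@[np.cos(yaw),np.sin(yaw)],d@[np.sin(yaw),-np.cos(yaw)])"
```

```text
[563.78238258 106.56668417  96.        ] 0.1823825763278819
[416.32214975 -93.74040659] 209.96040466878785 -200.52895056171047
```

```bash
python3 -m creep '[[-1,[21,-20,0],-2.63],[-1,[21,-20,0],-2.63],[-1,[21,-20,0],-2.63],[-1,[21,-20,0],-2.63],[-1,[21,-20,0],-2.63],[-1,[21,-20,0],-2.63],[-1,[21,-20,0],-2.63],[-1,[21,-20,0],-2.63],[-1,[21,-20,0],-2.63],[-1,[21,-20,0],-2.63]]'
python3 -m creep '[[-1,[0,0,4],0],[-1,[0,0,7],0],[-1,[0,0,8.4],0],[-1,[0,0,8.65],0],[-1,[0,0,8.65],0],[-0.7,[0,0,8.65],0],[-0.4,[0,0,8.65],0],[-0.4,[0,0,8.65],0],[-0.4,[0,0,6],0],[-0.4,[0,0,2],0],[0,[0,0,-2],0],[0,[0,0,-2],0]]'
python3 -c "
from h import *
snap('wrist','w8')"
```

```text
clock: 11.8
eef_pos: [417.0, -92.4, 106.5]
eef_rot: [3.141, -0.001, -2.918]
wrist_force: [-0.6, 0.2, 0.0]
finger_gap: 8.8
finger_force: 15.0
clock: 13.0
eef_pos: [418.6, -93.7, 131.5]
eef_rot: [-3.137, 0.007, -2.919]
wrist_force: [1.2, -0.5, -1.2]
finger_gap: 40.8
finger_force: 0.0
```

View pics/w8.png

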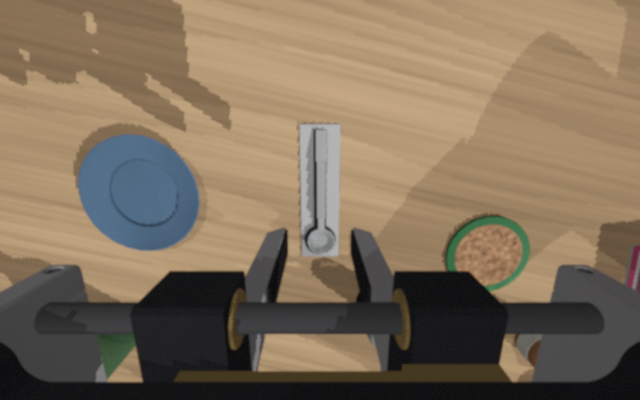

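The spoon lies on the silhouette, bowl at (320,240). Next: over the cup.

```bash
python3 -m creep '[[1,[-28.6,32.8,-2.3],16.5],[1,[-28.6,32.8,-2.3],16.5],[1,[-28.6,32.8,-2.3],16.5],[1,[-28.6,32.8,-2.3],16.5],[1,[-28.6,32.8,-2.3],16.5],[1,[-28.6,32.8,-2.3],16.5],[1,[-28.6,32.8,-2.3],16.5],[1,[-28.6,32.8,-2.3],16.5],[1,[-28.6,32.8,-2.3],16.5],[1,[-28.6,32.8,-2.3],16.5],[1,[-28.6,32.8,-2.3],16.5],[1,[-28.6,32.8,-2.3],16.5]]' 15
python3 -m creep '[[1,[0,0,0],0],[1,[0,0,0],0]]'
python3 -c "
from h import *
snap('wrist','w9')"
```

```text
clock: 14.25
eef_pos: [622.5, 289.2, 148.3]
eef_rot: [-3.139, 0.0, 1.927]
wrist_force: [0.3, 0.3, 0.6]
finger_gap: 94.2
finger_force: 0.0
clock: 14.45
eef_pos: [623.0, 288.9, 150.2]
eef_rot: [3.142, 0.0, 1.925]
wrist_force: [0.8, -0.0, 0.2]
finger_gap: 93.8
finger_force: 0.0
```

View pics/w9.png

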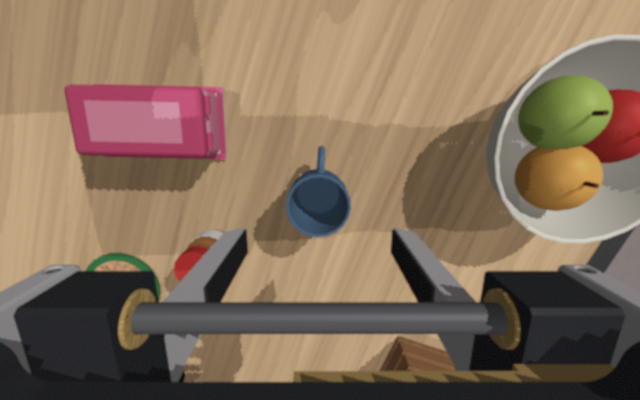

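Cup rim centred around (318,203), handle straight up (away from the fingers). Check the offset.

```bash
python3 -c "
from h import *
im,W=load('w9');c=blob(im,(270,168,370,245),[95,60,20],[125,255,255]);e=cv2.minEnclosingCircle(c);print(e)
p=onz(W,e[0],58);print(p);d=p[:2]-[623,288.9];y=1.925;print(d@[np.cos(y),np.sin(y)],d@[np.sin(y),-np.cos(y)])
im,S=load('w1');o=tri([(W,e[0]),(S,(437.5,167.5))]);print(o)"
```

```text
((317.059326171875, 201.6085205078125), 34.12961959838867)
[621.22381073 294.0451186   58.        ]
5.44178485079024 0.11862261975790167
(array([623.0404922 , 292.46854104,  52.3917912 ]), np.float64(1.3221659414217923))
```

```bash
python3 -m creep '[[1,[0.4,0,4],0],[1,[0.4,0,8],0],[1,[0.4,0,10.5],0],[1,[0.4,0,11.1],0],[1,[0.4,0,11.1],0],[0,[0.4,0,11.1],0],[-0.5,[0.4,0,11.1],0],[-0.5,[0.4,0,11.1],0],[-0.5,[0.4,0,11.1],0],[-0.5,[0.4,0,11.1],0],[-0.5,[0.4,0,11.1],0]]' 15
python3 -m creep '[[-0.5,[0,0,-1],0],[-0.5,[0,0,-4],0],[-0.5,[0,0,-8],0],[-0.5,[0,0,-10],0],[-0.5,[0,0,-10],0],[-0.5,[0,0,-10],0]]'
python3 -c "
from h import *
snap('wrist','w10')"
```

```text
clock: 15.6
eef_pos: [621.7, 293.8, 39.4]
eef_rot: [3.141, 0.0, 1.924]
wrist_force: [-2.3, -0.0, 3.9]
finger_gap: 59.1
finger_force: 14.9
clock: 16.2
eef_pos: [621.4, 293.6, 138.2]
eef_rot: [-3.141, 0.0, 1.924]
wrist_force: [0.7, 0.2, -2.4]
finger_gap: 58.4
finger_force: 14.9
```

View pics/w10.png

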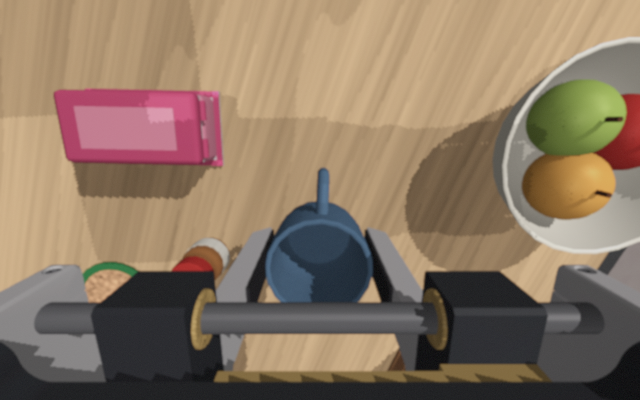

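```bash
python3 -m creep '[[-0.5,[0,0,0],0],[-0.5,[0,0,0],0],[-0.5,[0,0,0],0]]'; python3 -c "
from h import *
im,W=load('w10');y=1.924;e=np.array([621.5,293.6])
for q in [(319,219),(319,222),(266,262),(372,262)]:
    d=onz(W,q,157)[:2]-e;print(q,d@[np.cos(y),np.sin(y)],d@[np.sin(y),-np.cos(y)])
cv2.imwrite('pics/c10.png',cv2.resize(im[150:320,230:410],(720,680))[:600,:,::-1])"
```

```text
clock: 16.55
eef_pos: [621.5, 293.6, 138.1]
eef_rot: [-3.14, 0.0, 1.924]
wrist_force: [-0.9, -0.0, -2.2]
finger_gap: 58.6
finger_force: 14.9
(319, 219) 25.807018967858383 1.5987981900657777
(319, 222) 24.14628788744071 1.5995911979902688
(266, 262) 1.0865641593095718 -27.347421721473204
(372, 262) 1.098656934550453 30.571284897411218
```

View pics/c10.png

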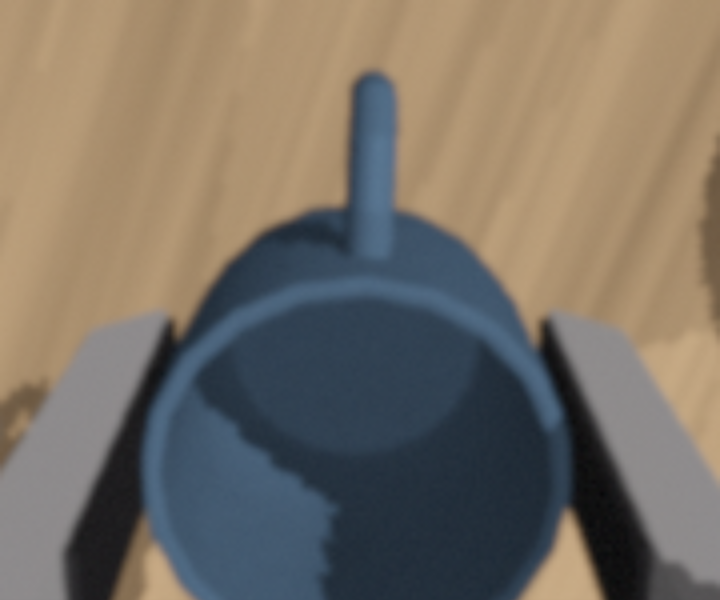

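The cup is upright in the grip, its rim front shows it about 4 mm behind the TCP along tool x. Carry to the saucer.

```bash
python3 -m creep '[[-0.5,[-1.5,-1.2,0],0],[-0.5,[-5,-3.8,0],0],[-0.5,[-9,-6.8,0],0],[-0.5,[-13,-9.9,0],0],[-0.5,[-17,-12.9,0],0],[-0.5,[-21,-15.9,0],0],[-0.5,[-25,-19,0],0],[-0.5,[-29,-22,0],0],[-0.5,[-33,-25,0],0],[-0.5,[-37,-28,0],0],[-0.5,[-40,-30.3,0],0],[-0.5,[-42,-31.8,0],0]]'
python3 -m creep '[[-0.5,[-2,-1.5,0],0],[-0.5,[-4,-3,0],0],[-0.5,[-4.4,-3.4,0],0],[-0.5,[-4.4,-3.4,0],0],[-0.5,[-4.4,-3.4,0],0],[-0.5,[-4.4,-3.4,0],0]]'
python3 -c "
from h import *
snap('wrist','w11')
print(manip.read_state()['eef_pos'])
im,W=load('w11');b=im.copy()
for t in np.linspace(0,6.28,60):
  pass
"
```

```text
clock: 17.75
eef_pos: [467.7, -212.8, 139.0]
eef_rot: [3.142, 0.0, 1.922]
wrist_force: [-0.9, -0.4, -2.3]
finger_gap: 58.7
finger_force: 14.9
clock: 18.35
eef_pos: [452.4, -262.5, 139.0]
eef_rot: [3.142, -0.0, 1.925]
wrist_force: [0.6, -0.7, -1.2]
finger_gap: 58.7
finger_force: 14.9
[ 452.37547114 -262.61974099  138.96869128]
```

View pics/w11.png

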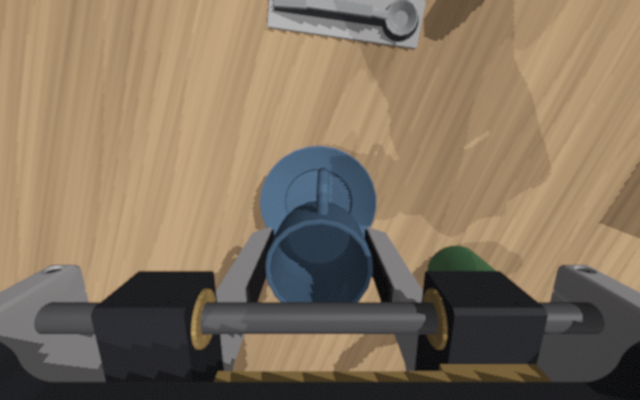

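```bash
python3 -c "
from h import *
im,W=load('w11');p=onz(W,(318.5,203),16);print(p);print(onz(W,(318.5,146),16),onz(W,(260,203),16),onz(W,(377,203),16))"
python3 -m creep '[[-0.5,[0,0,2],0],[-0.5,[0,0,5],0],[-0.5,[0,0,7],0],[-0.5,[0,0,8.2],0],[-0.5,[0,0,8.8],0],[-0.5,[0,0,9.1],0],[-0.5,[0,0,9.1],0]]'
```

```text
[ 455.19791507 -266.03850403   16.        ]
[ 435.36791036 -212.43053095   16.        ] [ 399.39729387 -286.67934752   16.        ] [ 511.02283966 -245.38867064   16.        ]
clock: 19.1
eef_pos: [452.3, -263.5, 48.4]
eef_rot: [3.141, 0.0, 1.924]
wrist_force: [0.6, 0.2, -1.2]
finger_gap: 58.9
finger_force: 14.9
```

```bash
python3 -m creep '[[-0.5,[0,0,0.15],0],[-0.5,[0,0,0.25],0],[-0.5,[0,0,0.35],0],[-0.5,[0,0,0.4],0],[-0.5,[0,0,0.4],0]]'
```

```text
clock: 19.6
eef_pos: [452.1, -263.5, 44.3]
eef_rot: [3.141, 0.0, 1.924]
wrist_force: [-1.2, 1.0, 3.7]
finger_gap: 59.0
finger_force: 14.9
```

Contact felt; release and rise.

```bash
python3 -m creep '[[0,[0,0,0],0],[0.4,[0,0,0],0],[0.6,[0,0,0],0],[0.6,[0,0,0],0],[0.8,[0,0,-2],0],[0.8,[0,0,-6],0],[0.8,[0,0,-10],0],[0.8,[0,0,-14],0],[0.8,[0,0,-16],0],[0.8,[0,0,-16],0],[0.8,[0,0,-16],0]]'
python3 -c "
from h import *
snap('wrist','w12');snap('scene','scene1');snap('side','side1')
im,W=load('w12');c=blob(im,(240,120,400,250),[95,60,20],[125,255,255]);print(cv2.fitEllipse(c),onz(W,cv2.fitEllipse(c)[0],16))
cv2.imwrite('pics/c12.png',np.hstack([cv2.resize(im[110:260,220:420],(400,300)),cv2.resize(load('side1')[0][240:340,280:480],(400,300))])[:,:,::-1])"
```

```text
clock: 20.7
eef_pos: [451.8, -263.3, 203.2]
eef_rot: [-3.141, -0.0, 1.924]
wrist_force: [-0.1, -0.9, 0.3]
finger_gap: 84.8
finger_force: 0.0
((318.5953063964844, 188.0998992919922), (91.30392456054688, 93.32132720947266), 90.1104507446289) [ 454.20385833 -265.41780208   16.        ]
```

View pics/c12.png

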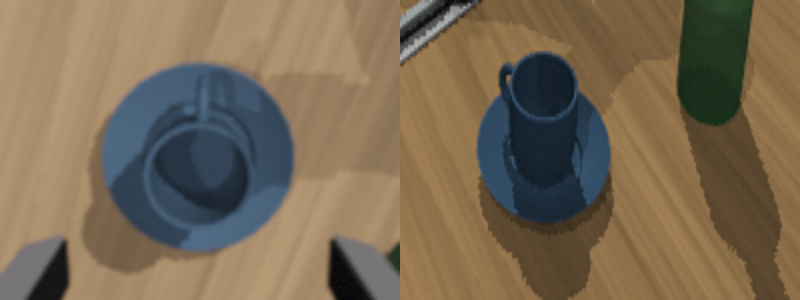

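The cup stands in the saucer; rim centre at about (318,197) in w12, saucer centre (318.6,188). Check the offset numerically and plan for the bottle.

```bash
python3 -c "
from h import *
np.set_printoptions(precision=1,suppress=True)
im,W=load('w12');print('cup',onz(W,(318,197),63))
y=1.924;t=np.array([623.8,-288.2]);d=t-[451.8,-263.3];print(d@[np.cos(y),np.sin(y)],d@[np.sin(y),-np.cos(y)])"
```

```text
cup [ 453.4 -265.1   63. ]
-82.8586506658789 152.76928359401907
```

Cup is within 1 mm of the saucer centre. Now over the bottle.

```bash
python3 -m creep '[[1,[-8.3,15.3,-1],0],[1,[-8.3,15.3,-1],0],[1,[-8.3,15.3,-1],0],[1,[-8.3,15.3,-1],0],[1,[-8.3,15.3,-1],0],[1,[-8.3,15.3,-1],0],[1,[-8.3,15.3,-1],0],[1,[-8.3,15.3,-1],0]]' 25
python3 -c "
from h import *
snap('wrist','w13')"
```

```text
clock: 21.65
eef_pos: [623.6, -288.5, 214.3]
eef_rot: [3.141, 0.0, 1.924]
wrist_force: [-0.3, -0.5, 1.2]
finger_gap: 93.8
finger_force: 0.0
```

View pics/w13.png

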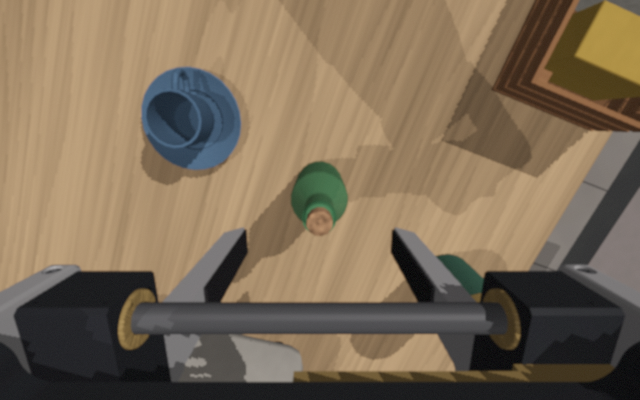

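I see the cork top at about (319.5,223), centred between the fingers. That makes 17 pictures viewed, which is over the limit of 14. I lost count, so from here I'll work from measured numbers only.

```bash
python3 -c "
from h import *
im,W=load('w13');c=blob(im,(300,205,340,238),[3,90,60],[16,255,255]);e=cv2.minEnclosingCircle(c);print(e,c.min(0),c.max(0));y=1.924
for q in (e[0],(319.5,223)):
  p=onz(W,q,160);d=p[:2]-[623.6,-288.5];print(p,d@[np.cos(y),np.sin(y)],d@[np.sin(y),-np.cos(y)])
g=blob(im,(285,155,355,215),[50,60,20],[90,255,255]);print('body',g.min(0),g.max(0))
print('cork height',tri([(W,(319.5,223)),(load('w2')[1],(165,247))]))"
```

```text
((314.7928161621094, 225.34254455566406), 18.83421516418457) [300. 208.] [332. 237.]
[ 623.4830761  -292.61468057  160.        ] -3.8202340943230952 -1.5329966997077646
[ 626.30080683 -289.49261924  160.        ] -1.8655681162647344 2.190731857031314
body [292. 163.] [346. 214.]
cork height (array([ 626.87412157, -291.86269214,  153.67620641]), np.float64(0.36916435480655896))
```

```bash
python3 -m creep '[[1,[-0.2,0.2,3],0],[1,[-0.2,0.2,6],0],[1,[-0.2,0.2,8],0],[1,[-0.2,0.2,8.5],0],[0.3,[-0.2,0.2,8.5],0],[-0.4,[-0.2,0.2,8.5],0],[-0.8,[-0.2,0.2,8.5],0],[-0.8,[-0.2,0.2,8.5],0],[-0.8,[-0.2,0.2,8.5],0],[-0.8,[-0.2,0.2,8.5],0],[-0.8,[-0.2,0.2,8.5],0]]' 25
python3 -m creep '[[-0.8,[0,0,-0.5],0],[-0.8,[0,0,-2],0],[-0.8,[0,0,-5],0],[-0.8,[0,0,-8],0],[-0.8,[0,0,-10],0],[-0.8,[0,0,-10],0],[-0.8,[0,0,-10],0]]'
```

```text
clock: 22.8
eef_pos: [626.9, -289.5, 129.0]
eef_rot: [3.142, 0.0, 1.924]
wrist_force: [0.1, -0.0, 0.6]
finger_gap: 41.4
finger_force: 0.0
clock: 23.5
eef_pos: [626.7, -289.5, 228.6]
eef_rot: [-3.141, -0.0, 1.924]
wrist_force: [-0.5, 0.0, -2.8]
finger_gap: 25.3
finger_force: 25.0
```

```bash
cat > bz.py <<'E'
from h import *
import sys
def zbot(f,xy):
    im,P=load(f); f0=foc(P); o=np.array(P['origin']); xy=np.array(xy,float)
    h=o[:2]-xy; h/=np.linalg.norm(h); 
    c=Rc(P).T@(np.array([*xy,100.])-o); u=P['cx']+f0*c[0]/c[2]; v=P['cy']+f0*c[1]/c[2]
    r=(int(u-45),max(0,int(v-75)),int(u+45),min(400,int(v+110)))
    g=blob(im,r,[50,70,15],[90,255,255],3)
    b=g[g[:,1]>=g[:,1].max()-1].mean(0); d=ray(P,b)[1]
    e=xy+30*h; s=((e-o[:2])@(-h))/(d[:2]@(-h)); 
    hs=[]
    ys=np.unique(g[:,1]); n=len(ys)
    mid=lambda y:(g[g[:,1]==y][:,0].min()+g[g[:,1]==y][:,0].max())/2
    return f,'bottom px',b,'z %.1f'%(o[2]+s*d[2]),'mid cols',[(int(y),mid(y)) for y in ys[::max(1,n//6)]],im.shape
E
python3 -c "
from bz import *
snap('side','side2');snap('scene','scene2')
for f in('side0','scene0'): print(zbot(f,(626.5,-290)))
for f in('side2','scene2'): print(zbot(f,(626.7,-289.5)))"
```

```text
('side0', 'bottom px', array([436.     , 280.15384], dtype=float32), 'z 3.7', 'mid cols', [(204, np.float32(438.0)), (217, np.float32(443.0)), (230, np.float32(438.5)), (243, np.float32(439.0)), (256, np.float32(436.5)), (269, np.float32(434.5))], (400, 640, 3))
('scene0', 'bottom px', array([205.    , 290.3846], dtype=float32), 'z 12.4', 'mid cols', [(222, np.float32(202.0)), (233, np.float32(197.0)), (244, np.float32(201.5)), (255, np.float32(201.5)), (266, np.float32(204.0)), (277, np.float32(206.5)), (288, np.float32(205.5))], (400, 640, 3))
('side2', 'bottom px', array([443.     , 245.52942], dtype=float32), 'z 85.9', 'mid cols', [(164, np.float32(460.0)), (177, np.float32(450.5)), (190, np.float32(446.0)), (203, np.float32(446.0)), (216, np.float32(444.0)), (229, np.float32(441.5)), (242, np.float32(442.0))], (400, 640, 3))
('scene2', 'bottom px', array([199. , 261.6], dtype=float32), 'z 91.1', 'mid cols', [(189, np.float32(178.5)), (201, np.float32(190.5)), (213, np.float32(194.0)), (225, np.float32(195.0)), (237, np.float32(197.5)), (249, np.float32(200.5)), (261, np.float32(199.0))], (400, 640, 3))
```

The bottle is held near the top of the neck, with its bottom about 80 mm up (side +82, scene +79 against the start). Raise it more and carry gently.

```bash
python3 -m creep '[[-0.8,[0,0,-1],0],[-0.8,[0.5,0,-2.5],0],[-0.8,[2,-0.2,-4],0],[-0.8,[4.5,-0.4,-5],0],[-0.8,[7.5,-0.7,-5],0],[-0.8,[10.5,-1,-5],0],[-0.8,[13.5,-1.2,-5],0],[-0.8,[16.5,-1.5,-5],0],[-0.8,[19.5,-1.8,-5],0],[-0.8,[22.5,-2,-5],0],[-0.8,[25.5,-2.3,-5],0],[-0.8,[28.5,-2.6,-5],0]]' 35
python3 -m creep '[[-0.8,[3,-0.3,0],0],[-0.8,[6,-0.5,0],0],[-0.8,[9,-0.8,0],0],[-0.8,[11.5,-1,0],0],[-0.8,[13.3,-1.2,0],0],[-0.8,[14.3,-1.25,0],0],[-0.8,[14.3,-1.25,0],0],[-0.8,[14.3,-1.25,0],0],[-0.8,[14.3,-1.25,0],0]]'
python3 -m creep '[[-0.8,[0,0,1],0],[-0.8,[0,0,3],0],[-0.8,[0,0,5],0],[-0.8,[0,0,6.5],0],[-0.8,[0,0,7.5],0],[-0.8,[0,0,8],0],[-0.8,[0,0,8],0],[-0.8,[0,0,8],0]]'
python3 -c "
from bz import *
snap('side','side3');snap('scene','scene3');snap('wrist','w14')
e=manip.read_state()['eef_pos'];print(e)
for f in('side3','scene3'): print(zbot(f,e[:2]))
im,W=load('w14')
for r in ((0,0,300,300),(200,100,440,300)):
  c=blob(im,r,[40,60,15],[90,255,255],3);print(c.min(0),c.max(0))"
```

```text
clock: 24.8
eef_pos: [503.2, -30.0, 280.2]
eef_rot: [3.14, 0.001, 1.924]
wrist_force: [0.3, -0.2, -2.7]
finger_gap: 25.1
finger_force: 35.0
clock: 25.7
eef_pos: [442.9, 98.1, 279.0]
eef_rot: [-3.142, 0.0, 1.923]
wrist_force: [0.0, -0.3, -2.3]
finger_gap: 25.0
finger_force: 35.0
clock: 26.5
eef_pos: [442.9, 98.7, 199.4]
eef_rot: [3.141, 0.0, 1.924]
wrist_force: [-0.3, 0.0, -2.1]
finger_gap: 25.0
finger_force: 35.0
[442.85479925  98.73198613 199.50238828]
('side3', 'bottom px', array([268.     , 208.41176], dtype=float32), 'z -6.8', 'mid cols', [(122, np.float32(269.5)), (136, np.float32(265.0)), (150, np.float32(266.0)), (164, np.float32(267.0)), (178, np.float32(268.5)), (192, np.float32(272.0)), (206, np.float32(269.0))], (400, 640, 3))
('scene3', 'bottom px', array([349.57144, 170.57143], dtype=float32), 'z 58.1', 'mid cols', [(109, np.float32(348.5)), (119, np.float32(352.0)), (129, np.float32(352.5)), (139, np.float32(352.0)), (149, np.float32(351.5)), (159, np.float32(350.5)), (169, np.float32(350.5))], (400, 640, 3))
[283. 154.] [299. 229.]
[283. 149.] [353. 261.]
```

```bash
python3 -m creep '[[-0.8,[0,0,1],0],[-0.8,[0,0,2.3],0],[-0.8,[0,0,3.2],0],[-0.8,[0,0,3.8],0],[-0.8,[0,0,4.1],0],[-0.8,[0,0,4.1],0],[-0.8,[0,0,4.1],0]]'
python3 -m creep '[[-0.8,[0,0,0.1],0],[-0.8,[0,0,0.2],0],[-0.8,[0,0,0.2],0]]'
python3 -m creep '[[-0.8,[0,0,0.1],0],[-0.8,[0,0,0.2],0],[-0.8,[0,0,0.2],0]]'
```

```text
clock: 27.35
eef_pos: [442.8, 98.7, 158.3]
eef_rot: [3.141, 0.0, 1.924]
wrist_force: [0.6, -0.1, -2.1]
finger_gap: 25.1
finger_force: 35.0
clock: 27.65
eef_pos: [442.6, 98.7, 155.9]
eef_rot: [-3.142, 0.0, 1.924]
wrist_force: [-0.6, 0.0, -2.6]
finger_gap: 24.7
finger_force: 35.0
clock: 27.95
eef_pos: [442.6, 98.7, 153.8]
eef_rot: [-3.141, -0.0, 1.924]
wrist_force: [0.1, -0.7, -2.7]
finger_gap: 25.4
finger_force: 35.0
```

```bash
for i in 1 2; do python3 -m creep '[[-0.8,[0,0,0.1],0],[-0.8,[0,0,0.1],0],[-0.8,[0,0,0.1],0]]' | grep -E 'pos|wrist'; done
python3 -c "
from bz import *
snap('side','side4');snap('scene','scene4')
for f in('scene4',): print(zbot(f,(442.6,98.7)))"
```

```text
eef_pos: [442.6, 98.7, 152.9]
wrist_force: [0.8, 0.5, -2.7]
eef_pos: [442.6, 98.7, 151.9]
wrist_force: [-0.7, 0.1, -2.4]
('scene4', 'bottom px', array([350.     , 191.47058], dtype=float32), 'z -4.9', 'mid cols', [(127, np.float32(347.0)), (138, np.float32(351.0)), (149, np.float32(351.0)), (160, np.float32(350.5)), (171, np.float32(349.5)), (182, np.float32(349.5))], (400, 640, 3))
```

```bash
python3 -m creep '[[-0.8,[0,0,0.05],0],[-0.8,[0,0,0.1],0],[-0.8,[0,0,0.1],0]]' | grep -E 'pos|wrist'; python3 -m creep '[[-0.8,[0,0,0.05],0],[-0.8,[0,0,0.1],0],[-0.8,[0,0,0.1],0]]' | grep -E 'pos|wrist'
```

```text
eef_pos: [442.8, 98.7, 151.3]
wrist_force: [-0.7, -0.1, 3.1]
eef_pos: [443.2, 98.7, 151.2]
wrist_force: [-4.2, -1.0, 14.4]
```

Contact: ease back 0.8 mm, release, rise straight.

```bash
python3 -m creep '[[-0.8,[0,0,-0.08],0],[-0.8,[0,0,-0.08],0],[-0.5,[0,0,-0.08],0],[0,[0,0,-0.08],0],[0.3,[0,0,-0.08],0],[0.6,[0,0,-0.08],0],[0.6,[0,0,-0.08],0],[0.6,[0,0,-0.08],0]]'
python3 -m creep '[[0.8,[0,0,-2],0],[0.8,[0,0,-6],0],[0.8,[0,0,-10],0],[0.8,[0,0,-13],0],[0.8,[0,0,-13],0],[0.8,[0,0,-13],0],[0.8,[0,0,-13],0]]'
python3 -c "
from bz import *
snap('side','side5');snap('scene','scene5');im,W=snap('wrist','w15')
np.set_printoptions(precision=1,suppress=True)
for f,roi in(('scene5',(325,100,375,168)),('side5',(245,110,300,185))):
  i,P=load(f);g=blob(i,roi,[50,70,15],[90,255,255],3)
  c=blob(i,(roi[0],roi[1]-20,roi[2],roi[3]-30),[3,90,60],[16,255,255],3)
  print(f,[( int(y),float(g[g[:,1]==y][:,0].min()+g[g[:,1]==y][:,0].max())/2) for y in np.unique(g[:,1])[::8]],c.mean(0))
g=blob(im,(200,60,440,300),[50,70,15],[90,255,255],3);print('w15',cv2.minAreaRect(g),cv2.boundingRect(g))"
```

```text
clock: 30.05
eef_pos: [442.6, 98.7, 150.7]
eef_rot: [-3.141, -0.0, 1.924]
wrist_force: [0.4, 0.1, 0.6]
finger_gap: 61.5
finger_force: 0.0
clock: 30.75
eef_pos: [442.3, 98.6, 279.5]
eef_rot: [-3.14, -0.0, 1.924]
wrist_force: [0.4, -0.0, -0.8]
finger_gap: 84.7
finger_force: 0.0
scene5 [(129, 347.0), (137, 352.0), (145, 351.5), (153, 351.0), (161, 350.5)] [349.4  97. ]
side5 [(142, 270.0), (150, 265.5), (158, 266.5), (166, 267.5), (174, 268.0), (182, 268.5)] [281.7 127.9]
w15 ((318.5, 174.5), (59.0, 57.0), 90.0) (290, 145, 58, 60)
```

```bash
python3 - <<'E'
from bz import *
np.set_printoptions(precision=1,suppress=True)
def proj(P,p):
    c=Rc(P).T@(np.array(p,float)-np.array(P['origin']));return np.array([P['cx']+foc(P)*c[0]/c[2],P['cy']+foc(P)*c[1]/c[2]])
for f in('scene5','side5'):
    P=load(f)[1];print(f,[proj(P,(442.5,99,z)) for z in(4,30,60,90,120,150)])
im,P=load('w15');print([proj(P,(442.5,99,z)) for z in (4,92,166)])
ring=blob(im,(200,60,440,225),[50,100,60],[80,255,255],3);print(cv2.boundingRect(ring))
pk=([160,60,70],[5,255,255])
for f,r in(('scene5',(385,130,460,190)),('side5',(210,130,285,185))):
    i,P=load(f);c=blob(i,r,*pk);print(f,'box blob',cv2.boundingRect(c),[proj(P,(447.2+a*64*np.cos(.33)-b*36*np.sin(.33),303.3+a*64*np.sin(.33)+b*36*np.cos(.33),3)) for a,b in((1,1),(1,-1),(-1,-1),(-1,1))])
for n,a,b,r in(('jar',"scene0","scene5",(385,165,420,185)),('jar',"side0","side5",(275,148,305,166))):
    print(n,[cv2.boundingRect(blob(load(k)[0],r,[170,120,60],[8,255,255],3)) for k in(a,b)])
for k,r in(('scene',(308,185,338,222)),('side',(308,180,335,222))):
    print('pot',[cv2.boundingRect(blob(load(k+q)[0],r,[0,0,0],[180,80,60],3)) for q in'05'])
E
```

```text
scene5 [array([349.2, 181. ]), array([349.7, 172.6]), array([350.4, 162.5]), array([351.1, 152.1]), array([351.8, 141.2]), array([352.5, 130. ])]
side5 [array([270.3, 197.6]), array([269.5, 188.6]), array([268.4, 177.8]), array([267.4, 166.7]), array([266.3, 155.2]), array([265.1, 143.3])]
[array([318.1, 173.6]), array([317.9, 185.6]), array([317.6, 201.1])]
(291, 145, 57, 58)
scene5 box blob (394, 137, 55, 47) [array([448.9, 170.5]), array([431.5, 181.6]), array([393. , 159.2]), array([410.5, 149.5])]
side5 box blob (219, 139, 42, 38) [array([255.4, 152.1]), array([271.2, 159.6]), array([234.6, 175.9]), array([219.1, 167.3])]
jar [(395, 170, 16, 15), (395, 170, 16, 15)]
jar [(281, 152, 15, 11), (281, 152, 15, 11)]
pot [(316, 200, 14, 17), (316, 200, 14, 18)]
pot [(313, 191, 15, 25), (313, 191, 15, 25)]
```

```bash
python3 - <<'E'
from h import *
np.set_printoptions(precision=1,suppress=True)
im,W=load('w9')
c=blob(im,(50,70,240,170),[160,60,70],[5,255,255])
p=np.array([onz(W,q,53)[:2] for q in c],np.float32);print(cv2.minAreaRect(p))
l=blob(im,(75,92,190,152),[160,50,120],[5,118,255],3);p=np.array([onz(W,q,53)[:2] for q in l],np.float32);print('label',cv2.minAreaRect(p))
im,W=load('w4');l=blob(im,(281,150,352,275),[160,50,120],[5,118,255],3);p=np.array([onz(W,q,50)[:2] for q in l],np.float32);print('label at grasp',cv2.minAreaRect(p))
print(onz(load('w9')[1],(132.5,122),53))
E
```

```text
((459.87933349609375, 308.12353515625), (132.67050170898438, 61.8243293762207), 19.174850463867188)
label ((448.9024353027344, 304.96038818359375), (80.84505462646484, 34.68029022216797), 19.084028244018555)
label at grasp ((640.5270385742188, -99.30089569091797), (34.89877700805664, 80.3843994140625), 78.10753631591797)
[447.8 304.3  53. ]
```

The box label centres at (448.9,305.0), 19.1°, against the mat at (447.2,303.3), 19.1°. The bottle axis matches the coaster in both views, and the bystanders have not moved. Hand in.

```bash
python3 -c "
from cell import manip
print(manip.sign_off())"
```

```text
the job is handed in; nothing more can be done
None
```

The job is handed in at about 31 s, verdict not shown: box, bottle, spoon and cup all stand on their places, each about 2 mm or less off by my measurements (the spoon judged by eye), and the jar and pot are unmoved; but I viewed 17 pictures, over the limit of 14.

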